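# Clip the chip guard into its bracket beside the vise

### The arm

A 7-joint arm with a two-finger parallel gripper is mounted at the origin on the work surface. World frame = base frame: x ahead of the robot, y to its left, z up, the work surface at z = 0. Lengths are in m, angles in rad, forces in N, time in s.
With the tool pointing down it reaches from about 0.425 to 0.875 m from the base axis. Payload 4.7 kg.
Tool frame: the origin (TCP) lies midway between the tips of the shut fingers; the grasp point (between the pads) lies 19 mm behind it; z points along the fingers, y is the direction in which the jaws open and shut (so a half turn about z gives the same grasp; the last joint's range is limited). The gripper opens to 87 mm and grips with 3 to 60 N. Pads are 19 mm wide; open, the fingers measure 117 mm over their backs; the gripper's body (75 mm by 190 mm) begins 51 mm behind the grasp point.
Start: joints at [-1.153, 0.321, -0.07, 1.45, 0.023, 1.371, -0.057], TCP at [0.255, 0.598, 0.223] pointing down, gripper open.
Joint ranges: [-2.86, 2.86], [-0.3, 2.09], [-1.38, 1.24], [0.06, 2.45], [-1.56, 4.7], [0.09, 2.05], [-2.69, 2.69]. Speed limits (rad/s): [2.57, 2.57, 3.14, 3.14, 3.14, 3.14, 3.14].

### API

Orientations are given as a rotation vector (axis times angle).
In Python, from bench import ctrl, optics gives the robot as it stands. The module is installed in compiled form; this text tells all that it offers.
- The arm moves only by the tool step_arm, never from a script. Its argument "deltas" is a list of rows, each a list of 7 numbers: the turn, a rotation vector about the tool's x, y, z in degrees, then the shift along the tool's x, y, z in mm, then the finger opening in mm, from 0 to 87. A call has exactly 8 rows; each row is the pose to reach, as a shift and turn from the pose commanded when the call began, along the tool's axes at that moment; what a row does not reach only later rows make up. A row lasts 1/8 s, in which the tool goes at most 62.5 mm and 10.7 degrees, less where a joint would pass 70% of its speed; a pose out of reach is approached as far as the arm can. A call with a gripper value outside its range is refused whole. The fingers move at their own pace and stop on an object; "newtons" is the grip in N (left out, the last holds). Time passes only in rows, so rows that repeat a pose let the fingers close, or fill a call up. It gives the time, the measured TCP pose, the force and the opening at its end, in the units of the state.
- ctrl.get_state(): the state, without advancing time (a new reading comes with each control period).
- optics.get_image(name): name is "side" or "top"; returns the picture (384x512x3 uint8, red, green, blue); there is no depth.
- optics.get_calibration(name): a dict with "K" (3x3 intrinsics, pixels), "R" (3x3) and "t" (3): a world point X has camera coordinates R X + t. Camera axes: x right, y down, z forward; pixel columns grow to the right and rows downward; lengths in m; the calibration is good to about 2 mm. A picture is of the moment at which its call begins. get_calibration takes no time and is no camera call.
- ctrl.close_job(): hands the job in, once; it reports no verdict.
The state is a dict: "time": time; "joint_positions": joint angles; "qd": joint speeds; "joint_torque": joint torques, N m; "position": TCP position; "tool_rot": TCP orientation; "ft_force": force on the tool from outside, world axes, zero at the start; "torque": the same for the moment, N m; "grip_width": opening from 0.0 (shut) to 1.0 (fully open).
Only numpy, scipy, OpenCV 4.12 (cv2) and the standard library are available. Lean on these libraries where they do the work, as an engineer would, in place of code of your own. Each camera call takes 0.05 s, during which the arm holds its last target.

### The job

Take the long chip guard out of the wooden rack and clip it into the leaning bracket on the machine table, hemmed edge down with the hem towards the springs: ease it in without ramming it, until the hem has snapped past both spring leaves and the guard stands home on the ledge, which you have to feel for. Let go of it, then with the fingertips give the middle of its top rail a firm push (about 10 N) down along the guard to confirm that it is home. Leave the short guard in the rack and the other things where they are.

Things in the scene. Friction and masses are not known exactly. Their poses are not given: they have to be found in the camera images.
- guard: The long chip guard: aluminium-framed clear panel, 160 mm wide (y), 115 mm tall (z), sheet 4 mm thick (x -2 to +2 mm), about 0.24 kg. Origin: middle of the sheet's underside; z up the sheet, x its normal. The lower edge has a hem folded out on the +x side only (see hem), the top edge a grip rail (see rail_top). Starts upright in either rack slot, hem away from the robot.
- hem (a point): Point on the outer (+x) face of the guard's hem, at mid width, 8 mm above the underside. The hem runs the full width, from x = 2 to 6 mm, 16 mm tall, edges rounded at 3 mm, so the guard's lower edge is 8 mm thick in all (x -2 to +6 mm).
- rail_top (a point): Middle of the top face of the guard's grip rail, 115 mm above its underside. The rail runs the full width, 12 mm thick (x -6 to +6 mm), 18 mm tall (z 97 to 115 mm). It is pinched across its 12 mm, fingers in line with the sheet; below it only the 4 mm sheet stands between the fingers.
- foot_a (a point): Point on the underside of the guard's sheet, 75 mm towards -y from its middle.
- foot_b (a point): Point on the underside of the guard's sheet, 75 mm towards +y from its middle.
- bracket: Grey steel bracket bolted to the table: base plate 120 x 200 x 6 mm, origin at the middle of its underside, +x away from the robot. It carries the leaning back plate (channel). Fixed; its place and yaw vary.
- channel: The bracket's leaning back plate and end cheeks (cheeks 169 mm apart inside, up to z = 26 mm). Origin 46 mm above the table. z points out of the clip mouth, leaning 30 degrees from vertical to the robot; y along the plate; x across, up and away from the robot, to the springs. The seated guard's x, y, z axes coincide with these and its origin lies at x = y = 0; its height: see jaw_top.
- jaw_top (a point): Middle of the top of the plate's flat face, the rigid jaw (x = -2.3, z = 42 mm in channel); above it a lead-in bends 24 degrees to -x, up to z = 52 mm. The clip carrier (rubber-faced ledge, two spring leaves) is bolted to the plate through slots: its ledge sits anywhere from z = -9 to +9 mm of channel, differently each time, not reported: feel for it. It holds fast.
- leaf_a (a joint): Bright spring-steel leaf of the carrier, 36 mm wide, at y = -50 mm; in rad, 0 shut, 0.075 pushed aside by the hem, about 0 again once snapped in over it. Its round nose (3 mm radius) is 18 mm above the ledge, 5 mm from the jaw face when shut; from there a lead-in flares 25 degrees away from the jaw, up to 42 mm above the ledge, where it is at x = 13 mm.
- leaf_b (a joint): The same leaf at y = +50 mm. Each presses with 3.5 N shut, about 6 N pushed aside. Along the channel both resist from about 23 mm above the ledge, rising to 8 to 13 N in all at 18 mm, less from 16 mm; about 5 mm above the ledge the noses start to snap in over the top of the hem and pull it down; then the guard meets the ledge and the force rises steeply.
- rack: Wooden rack, fixed, 150 x 190 mm, origin at the middle of its underside. Two slots along y, 11 mm wide, centred at x = -40 and +40 mm; slot floor 14 mm above the table, slot walls 12 mm thick with tops 54 mm above the table.
- short_guard: Bystander: a shorter guard without a hem, 100 mm wide, 90 mm tall, rail 8 mm thick, upright in the rack's other slot. Origin at the middle of its underside.
- vise: Bystander: blue drill vise with a steel block in its jaws, 100 x 250 x 65 mm, fixed, centred 190 mm behind the bracket (its +x). Origin at the middle of its underside.
- oil_bottle: Bystander: black cutting-oil bottle, 56 mm across, 150 mm tall, upright, loose. Origin at the middle of its underside.
- steel_angle: Bystander: rusty slotted steel angle, 50 x 140 x 50 mm, lying loose. Origin under the middle of its flat leg.

How it is judged:
On the way, in this order (a step that is already met when the one before it is completed fails the run):
1. the guard has been snapped home in both clips, hem to the springs, and let go (value of joint each of leaf_a, leaf_b below 0.025 rad and z of each of foot_a, foot_b in the frame of channel below 0.011 m and x of guard in the frame of channel between -0.004 and 0.004 m and y of guard in the frame of channel between -0.008 and 0.008 m and x of hem in the frame of channel above 0.002 m and angle between the z axis of guard and the z axis of channel, either way round below 0.1 rad and contact force between the fingers and guard below 0.3 N), for 0.2 s.
2. the fingertips press down on the middle of the top rail with at least 4 N (contact force between the fingers and guard above 4 N and z of the grasp point in the frame of channel above 0.121 m and y of the grasp point in the frame of channel between -0.03 and 0.025 m), for 0.05 s.
At the end, for the whole second after the job is handed in: The long guard is home in the bracket: both leaves shut again over its hem (under 0.025 rad), both ends of its lower edge under 11 mm above the channel origin along the lean, centred within 8 mm, hem to the springs, in line with the channel to 0.1 rad, at rest, let go (all of step 1 and linear speed of guard below 0.02 m/s); the robot touches nothing.
It fails at once if the guard was rammed into the bracket (contact forces over 80 N in all, of which the springs' own pinch makes up to 25 N) (contact force between guard and bracket above 80 N).
It fails at once if the short guard was moved from its place in the rack (over 20 mm) (distance of short_guard from where it was at the start of the episode above 0.02 m).
It fails at once if the oil bottle was knocked (over 30 mm) or tipped (distance of oil_bottle from where it was at the start of the episode above 0.03 m or angle between oil_bottle's own z axis and vertical above 0.3 rad).
It fails at once if the steel angle was knocked (over 30 mm) (distance of steel_angle from where it was at the start of the episode above 0.03 m).
It also fails if it takes over 64 s, if anything falls off the work surface, if the arm or the gripper's body presses on something with over 40 N, if the wrist force passes 120 N, or if a joint passes its speed limit or range.

## Working session

There is one attempt and no reset: what is moved stays moved. The work goes in short steps, Python scripts to look and compute and a tool call to move; the robot and the scene stay as the last step left them, time stands still between calls to the robot, and variables do not carry over. Pictures are saved under pics/ and viewed, and the job is handed in when it is done.

Besides the shell and the picture viewer there is one more tool, called as name([rows], argument=value, ...), one row to a line, values as JSON. step_arm: Moves the arm, as the interface text tells. Its arguments: {"type":"object","properties":{"deltas":{"type":"array"},"newtons":{"type":"number"}},"required":["deltas"]}

```bash
mkdir -p pics; python3 - <<'E'
from bench import ctrl, optics
import cv2
print(ctrl.get_state())
for n in ("side","top"):
    im=optics.get_image(n); cv2.imwrite(f"pics/{n}0.png",cv2.cvtColor(im,cv2.COLOR_RGB2BGR))
    c=optics.get_calibration(n); print(n,c)
E
```

```text
{'time': 0.0, 'joint_positions': array([-1.15289   ,  0.32179441, -0.07006657,  1.45171678,  0.02261233,
        1.37079105, -0.05687962]), 'qd': array([ 4.05634735e-04,  1.20563757e-03,  1.86317197e-04,  1.03750108e-03,
       -1.81229191e-03,  1.53261438e-04,  2.62763858e-05]), 'joint_torque': array([ 4.83170794e-06, -4.91280627e+01, -4.03932156e-01, -3.12527525e+01,
       -6.40359591e-02,  4.34924173e-02,  1.37326665e-04]), 'position': array([0.25523558, 0.59717064, 0.22145897]), 'tool_rot': array([-6.29885494e-01, -3.07752355e+00,  2.99081558e-03]), 'ft_force': array([-0.44230061,  0.60506422, -0.33628411]), 'torque': array([ 0.02634272, -0.00634416, -0.02065785]), 'grip_width': 0.9980752494851691}
side {'K': array([[454.1304617 ,   0.        , 253.35948629],
       [  0.        , 454.1304617 , 193.53699091],
       [  0.        ,   0.        ,   1.        ]]), 'R': array([[ 0.89878405, -0.4383573 ,  0.00548747],
       [-0.30685499, -0.63799991, -0.706255  ],
       [ 0.31309304,  0.63308687, -0.70793627]]), 't': array([-0.5707778 ,  0.29139983,  1.54482321])}
top {'K': array([[459.76885353,   0.        , 258.21579885],
       [  0.        , 459.76885353, 198.37149429],
       [  0.        ,   0.        ,   1.        ]]), 'R': array([[ 1.03976908e-02, -9.99945611e-01,  8.14663595e-04],
       [-9.76765243e-01, -1.03310542e-02, -2.14062911e-01],
       [ 2.14059684e-01,  1.43002488e-03, -9.76819536e-01]]), 't': array([-0.01119325,  0.636857  ,  1.43853284])}
```

View pics/side0.png

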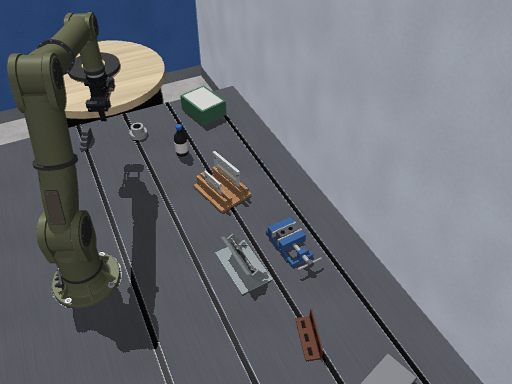

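View pics/top0.png

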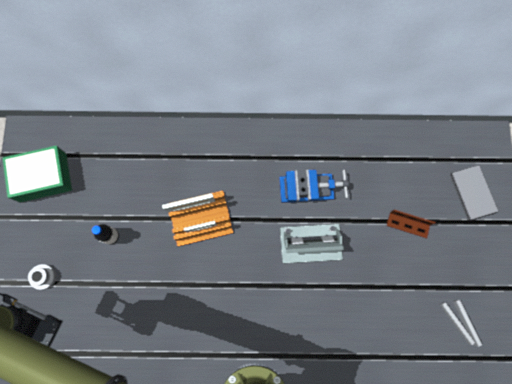

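The long guard's white rail is in the far slot (top view about (163,207)–(213,195)). The short guard is in the near slot at about (200,227), and the bracket is at about (312,243). I'll zoom in next.

```bash
python3 - <<'E'
import cv2,numpy as np
t=cv2.imread("pics/top0.png"); s=cv2.imread("pics/side0.png")
def crop(im,x0,y0,w,h,k,n): cv2.imwrite(n,cv2.resize(im[y0:y0+h,x0:x0+w],None,fx=k,fy=k,interpolation=cv2.INTER_CUBIC))
crop(t,155,180,90,70,8,"pics/c_track.png")
crop(t,270,215,80,55,8,"pics/c_tbr.png")
crop(s,185,145,75,70,8,"pics/c_srack.png")
crop(s,205,225,75,70,8,"pics/c_sbr.png")
E
```

```text
(no output)
```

View pics/c_track.png

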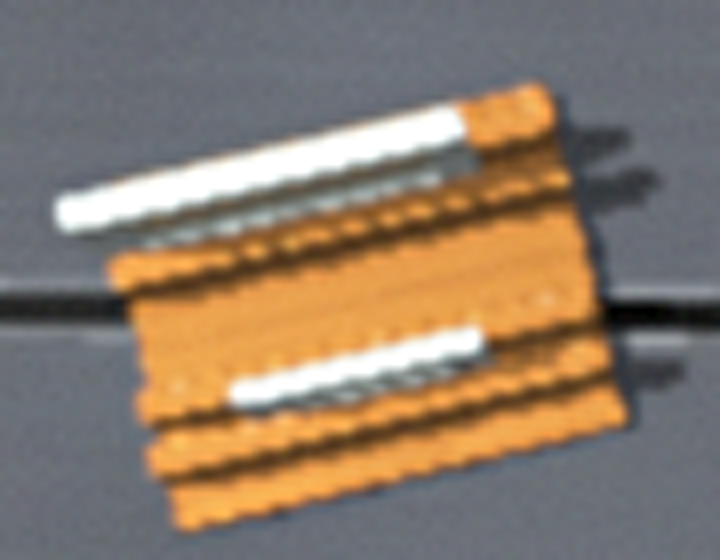

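View pics/c_tbr.png

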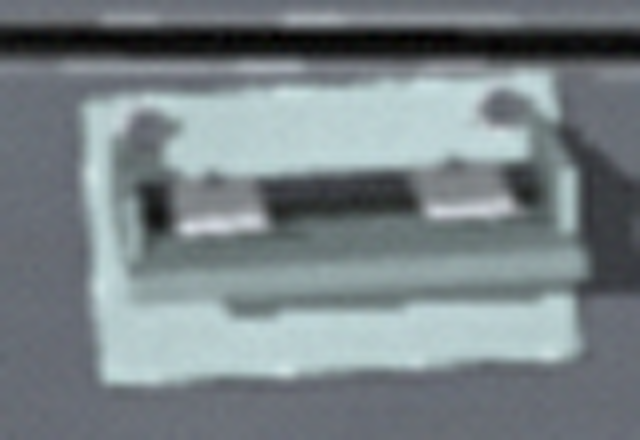

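View pics/c_srack.png

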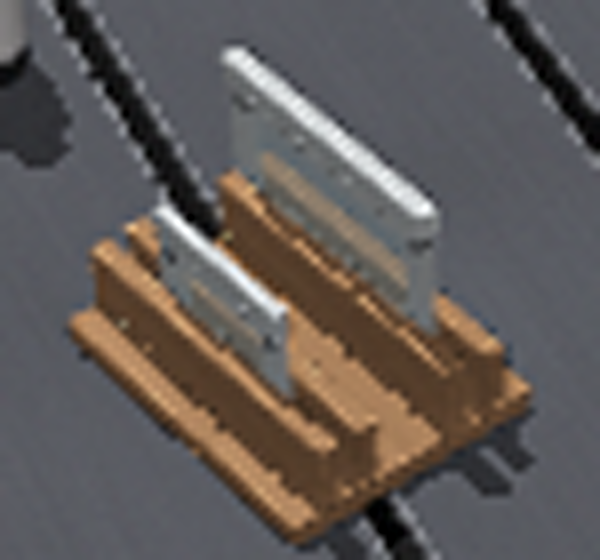

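View pics/c_sbr.png

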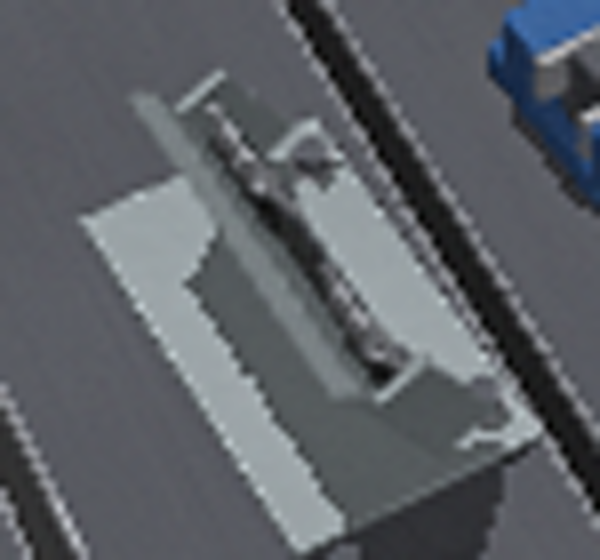

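```bash
cat > h.py <<'E'
import numpy as np,cv2
from scipy.spatial.transform import Rotation as R
from bench import ctrl,optics
C={n:optics.get_calibration(n) for n in("side","top")}
def ray(n,p):
    c=C[n];d=c["R"].T@np.linalg.solve(c["K"],[p[0],p[1],1.]);return -c["R"].T@c["t"],d/np.linalg.norm(d)
def onz(n,p,z):
    o,d=ray(n,p);return o+d*(z-o[2])/d[2]
def proj(n,X):
    c=C[n];q=c["K"]@(c["R"]@np.asarray(X)+c["t"]);return q[:2]/q[2]
def tri(pt,ps):
    o1,d1=ray("top",pt);o2,d2=ray("side",ps)
    A=np.stack([d1,-d2],1);s=np.linalg.lstsq(A,o2-o1,rcond=None)[0]
    a,b=o1+s[0]*d1,o2+s[1]*d2;return (a+b)/2,np.linalg.norm(a-b)
def snap(n,f):
    im=cv2.cvtColor(optics.get_image(n),cv2.COLOR_RGB2BGR);cv2.imwrite(f,im);return im
def crop(im,x0,y0,w,h,k,n): cv2.imwrite(n,cv2.resize(im[y0:y0+h,x0:x0+w],None,fx=k,fy=k,interpolation=cv2.INTER_CUBIC))
def rect(im,x0,y0,w,h,lo,hi,k=8):
    c=cv2.resize(im[y0:y0+h,x0:x0+w],None,fx=k,fy=k,interpolation=cv2.INTER_CUBIC)
    m=cv2.inRange(c,lo,hi)
    cs,_=cv2.findContours(m,cv2.RETR_EXTERNAL,cv2.CHAIN_APPROX_NONE)
    b=max(cs,key=cv2.contourArea)
    r=cv2.boxPoints(cv2.minAreaRect(b));return (r+.5)/k-.5+np.array([x0,y0]),((b[:,0]+.5)/k-.5+np.array([x0,y0]))
E
python3 - <<'E'
from h import *
np.set_printoptions(precision=4,suppress=True)
t=cv2.imread("pics/top0.png")
print("cams",ray("top",(0,0))[0],ray("side",(0,0))[0])
b,_=rect(t,155,180,75,35,(190,190,190),(255,255,255)); print("rail px",b)
P=np.array([onz("top",p,.129) for p in b]);print(P,P.mean(0),[np.linalg.norm(P[i]-P[i-1]) for i in range(4)])
b,_=rect(t,155,215,75,25,(170,170,170),(255,255,255))
P=np.array([onz("top",p,.104) for p in b]);print("short",P.mean(0),[np.linalg.norm(P[i]-P[i-1]) for i in range(4)])
# bracket plate corners, clicked (crop coords)
for nm,z,cs in (("plate",.006,[(83,100),(553,75),(578,355),(103,383)]),("leadtop",.088,[(133,297),(588,275)]),("bend",.081,[(133,270),(588,243)]),("cheek",.068,[(137,200),(567,180)])):
    p=(np.array(cs)+.5)/8-.5+[270,215]
    P=np.array([onz("top",q,z) for q in p]);print(nm,p.tolist(),P,P.mean(0),[np.linalg.norm(P[i]-P[i-1]) for i in range(len(P))])
E
```

```text
cams [ 0.3142 -0.0067  1.5415] [ 0.1188 -1.0423  1.3026]
rail px [[161.1483 204.4199]
 [211.8045 192.3747]
 [212.8812 196.9028]
 [162.225  208.9481]]
[[0.6012 0.2995 0.129 ]
 [0.6416 0.142  0.129 ]
 [0.627  0.1381 0.129 ]
 [0.5867 0.2954 0.129 ]] [0.6141 0.2187 0.129 ] [np.float64(0.015010561646228009), np.float64(0.16268051563164734), np.float64(0.015091590119002818), np.float64(0.1623321924187791)]
short [0.5399 0.1814 0.104 ] [np.float64(0.011890310012776325), np.float64(0.10190247422410512), np.float64(0.011929817179423251), np.float64(0.10173070550459613)]
plate [[279.9375, 227.0625], [338.6875, 223.9375], [341.8125, 258.9375], [282.4375, 262.4375]] [[ 0.5524 -0.0787  0.006 ]
 [ 0.5652 -0.2772  0.006 ]
 [ 0.4476 -0.2844  0.006 ]
 [ 0.434  -0.087   0.006 ]] [ 0.4998 -0.1818  0.006 ] [np.float64(0.11874480101170543), np.float64(0.19888120847571913), np.float64(0.11780331619037014), np.float64(0.19781528135049314)]
leadtop [[286.1875, 251.6875], [343.0625, 248.9375]] [[ 0.4614 -0.0946  0.088 ]
 [ 0.472  -0.2744  0.088 ]] [ 0.4667 -0.1845  0.088 ] [np.float64(0.18009963764438966), np.float64(0.18009963764438966)]
bend [[286.1875, 248.3125], [343.0625, 244.9375]] [[ 0.4728 -0.0951  0.081 ]
 [ 0.4855 -0.2761  0.081 ]] [ 0.4792 -0.1856  0.081 ] [np.float64(0.18143833206620064), np.float64(0.18143833206620064)]
cheek [[286.6875, 239.5625], [340.4375, 237.0625]] [[ 0.5024 -0.0975  0.068 ]
 [ 0.5123 -0.2707  0.068 ]] [ 0.5074 -0.1841  0.068 ] [np.float64(0.17349004471352708), np.float64(0.17349004471352708)]
```

```bash
cat >> h.py <<'E'
yb=np.radians(3.85)
Rb=R.from_euler('z',yb).as_matrix()
zc=Rb@np.array([-.5,0,np.cos(np.pi/6)]);xc=Rb@np.array([np.cos(np.pi/6),0,.5]);yc=Rb@np.array([0,1,0])
Rc=np.stack([xc,yc,zc],1)
O=np.array([.500,-.182,.046])
def ch(x,y,z): return O+Rc@np.array([x,y,z])
E
python3 - <<'E'
from h import *
for n in("top","side"):
    im=cv2.imread(f"pics/{n}0.png");x0,y0,w,h=(265,210,85,60) if n=="top" else(205,225,75,70)
    k=9;c=cv2.resize(im[y0:y0+h,x0:x0+w],None,fx=k,fy=k,interpolation=cv2.INTER_CUBIC)
    def dr(P,col):
        P=[(proj(n,p)-[x0,y0]+.5)*k-.5 for p in P]
        for a,b in zip(P[:-1],P[1:]): cv2.line(c,tuple(int(v) for v in a),tuple(int(v) for v in b),col,1)
    dr([ch(-.00675,-.09,.052),ch(-.00675,.09,.052)],(0,0,255))
    dr([ch(-.0023,-.09,.042),ch(-.0023,.09,.042)],(0,255,0))
    for s in(-1,1): dr([ch(-.0023,s*.0845,.026),ch(.015,s*.0845,.026)],(255,0,0))
    B=np.array([O[0],O[1],.006]);dr([B+Rb@np.array([sx*.06,sy*.1,0]) for sx,sy in((1,1),(1,-1),(-1,-1),(-1,1),(1,1))],(0,255,255))
    cv2.imwrite(f"pics/ov_{n}.png",c)
# rail triangulation from side: mask
s=cv2.imread("pics/side0.png")
b,_=rect(s,205,145,45,40,(190,190,190),(255,255,255));print(b)
for sy in(-.08,.08):
    print(proj("side",[.6141-sy*np.sin(np.radians(14.4)),.2187+sy*np.cos(np.radians(14.4)),.129]))
E
```

```text
[[212.54283333 151.82320976]
 [213.917593   150.14146614]
 [238.8059845  170.48673439]
 [237.43122101 172.16847801]]
[237.15247934 171.54089879]
[212.13753765 151.03119942]
```

View pics/ov_top.png

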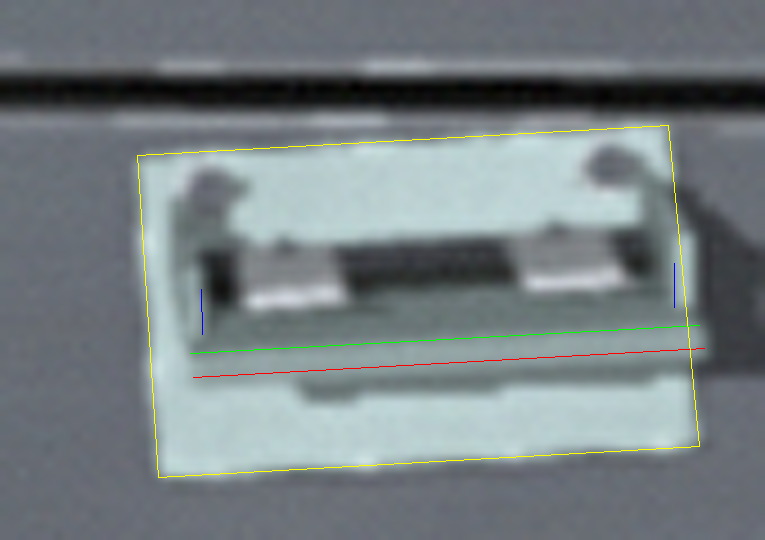

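View pics/ov_side.png

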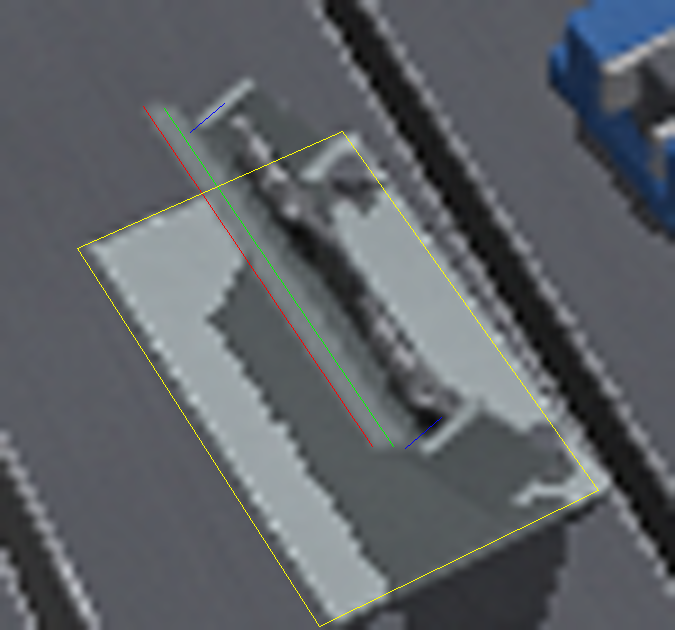

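```bash
cat >> h.py <<'E'
def rows(P,Rt,p0=None,R0=None):
    """delta from the pose to target P,Rt (matrix)"""
    s=ctrl.get_state()
    p0=s["position"] if p0 is None else p0
    R0=R.from_rotvec(s["tool_rot"]).as_matrix() if R0 is None else R0
    return np.degrees(R.from_matrix(R0.T@Rt).as_rotvec()).round(2),(R0.T@(np.asarray(P)-p0)*1000).round(1)
def down(yaw,flip=1): # tool z down, tool y along +-x rotated by yaw
    y=flip*np.array([np.cos(yaw),np.sin(yaw),0]);z=np.array([0,0,-1.]);return np.stack([np.cross(y,z),y,z],1)
E
python3 - <<'E'
from h import *
np.set_printoptions(precision=3,suppress=True)
s=ctrl.get_state();print(R.from_rotvec(s["tool_rot"]).as_matrix())
for f in(1,-1): print(f,rows([.614,.219,.221],down(np.radians(14.4),f)))
b,_=rect(cv2.imread("pics/top0.png"),85,215,40,35,(0,0,0),(60,60,60));print(b)
E
```

```text
[[-0.92   0.393 -0.001]
 [ 0.393  0.92  -0.002]
 [-0.    -0.002 -1.   ]]
1 (array([-0.09,  0.05, 52.47]), array([-478.5, -206.9,    1. ]))
-1 (array([  -0.06,   -0.11, -127.53]), array([-478.5, -206.9,    1. ]))
[[ 93.134 236.941]
 [100.48  222.071]
 [114.352 228.924]
 [107.007 243.794]]
```

step_arm([
  [0,0,5,-45,-19,0,50],
  [0,0,10.5,-96,-41,0,50],
  [0,0,16,-150,-65,0,50],
  [0,0,22,-205,-89,0,50],
  [0,0,28,-260,-113,0,50],
  [0,0,34,-315,-136,0,50],
  [0,0,40,-369,-160,0,50],
  [0,0,46,-420,-182,0,50],
], newtons=40)

```text
time: 1.1
position: [0.5711, 0.2635, 0.2223]
tool_rot: [-1.787, -2.583, 0.001]
ft_force: [-0.6, 1.0, -0.9]
grip_width: 0.574
```

```bash
python3 - <<'E'
from h import *
print(ctrl.get_state()["position"],rows([.614,.219,.2],down(np.radians(14.4),1)))
E
```

```text
[0.57114708 0.26346014 0.22227058] (array([-0.02,  0.01,  6.24]), array([-56.7,  24.4,  22.3]))
```

step_arm([
  [0,0,3,-25,11,0,50],
  [0,0,6.2,-50,22,5,50],
  [0,0,6.2,-56.7,24.4,22,50],
  [0,0,6.2,-56.7,24.4,42,50],
  [0,0,6.2,-56.7,24.4,52,50],
  [0,0,6.2,-56.7,24.4,57,50],
  [0,0,6.2,-56.7,24.4,57,50],
  [0,0,6.2,-56.7,24.4,57,50],
])

```text
time: 2.1
position: [0.6134, 0.2214, 0.1664]
tool_rot: [1.919, 2.487, 0.002]
ft_force: [0.8, 1.2, -1.1]
grip_width: 0.571
```

```bash
python3 - <<'E'
from h import *
print(ctrl.get_state()["position"],rows([.614,.219,.101],down(np.radians(14.4),1)))
a=snap("side","pics/s1.png");b=snap("top","pics/t1.png")
crop(a,180,120,90,75,8,"pics/s1c.png");crop(b,145,160,95,70,8,"pics/t1c.png")
print(proj("side",ctrl.get_state()["position"]),proj("top",ctrl.get_state()["position"]))
E
```

```text
[0.61343048 0.22142962 0.16638785] (array([ 0.08, -0.02,  0.29]), array([-2.5, -0.2, 65.4]))
[223.55696374 153.38517008] [184.42037435 198.27368883]
```

View pics/s1c.png

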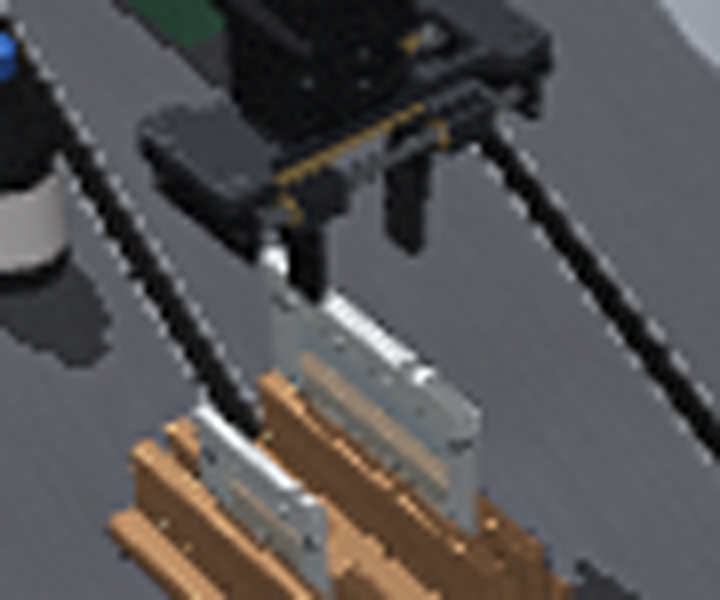

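View pics/t1c.png

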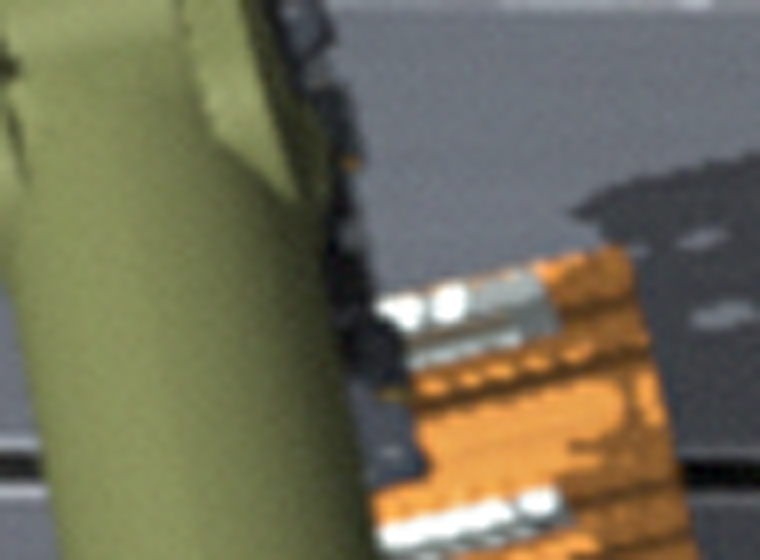

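The side view shows the fingertips at about (219,157) and (231,151), either side of the rail. Their midpoint sits about 1 px right of the projected TCP, the same offset as the rail and bracket, so the side camera is biased by about 1 px. I'll descend.

step_arm([
  [0,0,0.3,-2.5,-0.2,15,50],
  [0,0,0.3,-2.5,-0.2,32,50],
  [0,0,0.3,-2.5,-0.2,47,50],
  [0,0,0.3,-2.5,-0.2,58,50],
  [0,0,0.3,-2.5,-0.2,64,50],
  [0,0,0.3,-2.5,-0.2,65.5,50],
  [0,0,0.3,-2.5,-0.2,65.5,50],
  [0,0,0.3,-2.5,-0.2,65.5,40],
])

```text
time: 3.2
position: [0.614, 0.2187, 0.1007]
tool_rot: [1.926, 2.481, 0.002]
ft_force: [0.6, -0.7, -0.1]
grip_width: 0.522
```

```bash
python3 - <<'E'
from h import *
print(ctrl.get_state()["position"],rows([.614,.219,.101],down(np.radians(14.4),1)))
E
```

```text
[0.61395782 0.21873243 0.1007222 ] (array([ 0.06, -0.01, -0.03]), array([ 0.2,  0.1, -0.3]))
```

step_arm([
  [0,0,0,0,0,0,25],
  [0,0,0,0,0,0,15],
  [0,0,0,0,0,0,5],
  [0,0,0,0,0,0,0],
  [0,0,0,0,0,0,0],
  [0,0,0,0,0,0,0],
  [0,0,0,0,0,0,0],
  [0,0,0,0,0,0,0],
], newtons=50)

```text
time: 4.2
position: [0.6136, 0.2187, 0.1002]
tool_rot: [1.926, 2.482, 0.0]
ft_force: [0.1, 0.6, -0.0]
grip_width: 0.131
```

step_arm([
  [0,0,0,0,0,-8,0],
  [0,0,0,0,0,-22,0],
  [0,0,0,0,0,-40,0],
  [0,0,0,0,0,-60,0],
  [0,0,0,0,0,-82,0],
  [0,0,0,0,0,-104,0],
  [0,0,0,0,0,-118,0],
  [0,0,0,0,0,-125,0],
])

```text
time: 5.2
position: [0.6139, 0.2187, 0.2266]
tool_rot: [1.926, 2.481, 0.002]
ft_force: [0.9, -0.2, -1.8]
grip_width: 0.134
```

```bash
cat >> h.py <<'E'
GZ=.0862
Rt_seat=np.stack([yc,xc,-zc],1)
def seat(x,y,z): return rows(ch(x,y,z+GZ),Rt_seat)
E
python3 - <<'E'
from h import *
s=ctrl.get_state();print(s["position"],s["ft_force"],s["torque"],s["grip_width"]*87)
print(seat(0,0,.11))
a=snap("side","pics/s2.png");crop(a,180,100,90,75,8,"pics/s2c.png")
E
```

```text
[0.61394417 0.2186969  0.22657192] [ 0.88999126 -0.20992007 -1.83533717] [-0.04420951  0.02506456 -0.00442416] 11.676146623582
(array([-29.82,  -2.78,  10.26]), array([-342. , -306.3,   10. ]))
```

View pics/s2c.png

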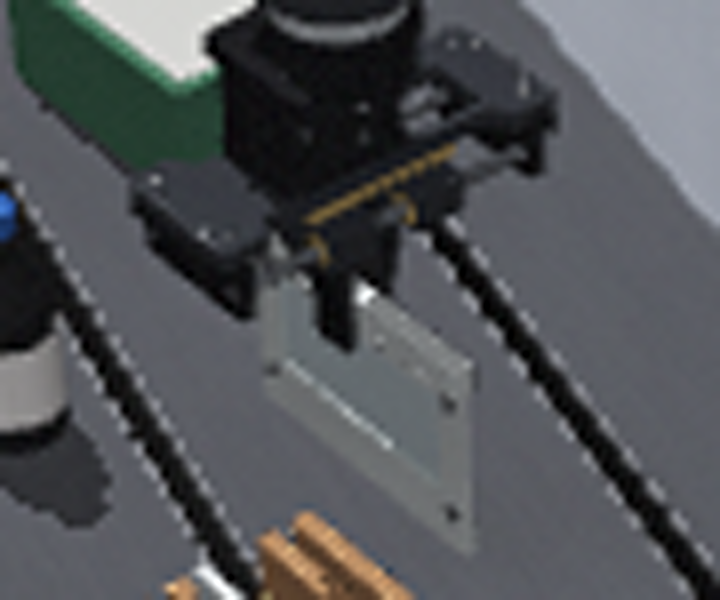

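step_arm([
  [-1,0,0.3,-10,-9,0,0],
  [-3,-0.3,1,-36,-32,0,0],
  [-6,-0.6,2,-70,-63,0,0],
  [-9,-0.8,3,-106,-95,1,0],
  [-12,-1.1,4,-142,-127,2,0],
  [-15,-1.4,5.1,-178,-159,4,0],
  [-18,-1.7,6.2,-214,-191,5,0],
  [-21,-2,7.2,-250,-224,7,0],
])

```text
time: 6.25
position: [0.4777, -0.0466, 0.2206]
tool_rot: [1.905, 2.192, 0.356]
ft_force: [0.0, -0.1, -0.3]
grip_width: 0.13
```

```bash
python3 - <<'E'
from h import *
s=ctrl.get_state();print(s["position"],s["ft_force"],s["joint_positions"])
print(seat(0,0,.10))
E
```

```text
[ 0.47773946 -0.04664087  0.22060742] [ 0.01335567 -0.14949089 -0.33450619] [-0.08194077 -0.29670775  0.14770587  2.11354615 -0.02238381  1.00278906
  0.215313  ]
(array([-11.37,  -1.52,   3.86]), array([-130.4,  -89.3,  -15.5]))
```

step_arm([
  [0,0,0,-20,0,-2,0],
  [-1,0,1,-50,-10,-4,0],
  [-3,-0.5,1.5,-80,-25,-6,0],
  [-5,-0.8,2,-105,-45,-8,0],
  [-8,-1,3,-122,-65,-8,0],
  [-10,-1.4,3.6,-130,-80,-6,0],
  [-11.4,-1.5,3.9,-130.4,-84,-5,0],
  [-11.4,-1.5,3.9,-130.4,-84,-5,0],
])

```text
time: 7.25
position: [0.435, -0.1894, 0.182]
tool_rot: [1.89, 2.031, 0.556]
ft_force: [0.7, 1.7, -0.5]
grip_width: 0.133
```

```bash
python3 - <<'E'
from h import *
s=ctrl.get_state();print(s["position"],s["ft_force"],s["joint_positions"])
print(seat(0,0,.10))
E
```

```text
[ 0.43501866 -0.18935213  0.18204787] [ 0.72285061  1.69012599 -0.48665566] [ 0.85307541 -0.30074341 -0.20162854  2.24943888 -0.53951991  0.89056569
  1.00344034]
(array([-1.26, -2.18, -0.3 ]), array([  4.3, -12.2, -35.3]))
```

step_arm([
  [0,0,0,2,-1,0,0],
  [0,0,0,4,-3,0,0],
  [-0.5,-1,0,4.3,-5,0,0],
  [-1.2,-2,0,4.3,-7,0,0],
  [-1.2,-2.2,-0.3,4.3,-9,-1,0],
  [-1.2,-2.2,-0.3,4.3,-11,-2,0],
  [-1.2,-2.2,-0.3,4.3,-12.2,-3,0],
  [-1.2,-2.2,-0.3,4.3,-12.2,-3,0],
])

```text
time: 8.25
position: [0.4352, -0.1984, 0.1713]
tool_rot: [1.875, 2.008, 0.526]
ft_force: [-0.6, 0.2, -1.3]
grip_width: 0.134
```

```bash
python3 - <<'E'
from h import *
s=ctrl.get_state();print(s["position"],s["ft_force"],s["joint_positions"])
print(seat(0,0,.068))
E
```

```text
[ 0.43523827 -0.19841617  0.1712936 ] [-0.56904021  0.16590013 -1.27197257] [ 0.83129488 -0.30073523 -0.18719292  2.27544525 -0.52719431  0.83032052
  1.00501656]
(array([-0.78, -0.15,  0.02]), array([ 12.1,  -5.9, -12.7]))
```

```bash
cat > kin.py <<'E'
import numpy as np
from scipy.optimize import least_squares
from scipy.spatial.transform import Rotation as R
D=[([-1.15289,0.32179441,-0.07006657,1.45171678,0.02261233,1.37079105,-0.05687962],[0.25523558,0.59717064,0.22145897],[-6.29885494e-01,-3.07752355,2.99081558e-03]),
([-0.08194077,-0.29670775,0.14770587,2.11354615,-0.02238381,1.00278906,0.215313],[0.47773946,-0.04664087,0.22060742],[1.905,2.192,.356]),
([0.85307541,-0.30074341,-0.20162854,2.24943888,-0.53951991,0.89056569,1.00344034],[0.43501866,-0.18935213,0.18204787],[1.89,2.031,.556]),
([0.83129488,-0.30073523,-0.18719292,2.27544525,-0.52719431,0.83032052,1.00501656],[0.43523827,-0.19841617,0.1712936],[1.875,2.008,.526])]
def fk(q,p,sg):
    # p: d1,L1,L2,L3,a1,a3,a5,off1,off7
    T=np.eye(4)
    def rot(ax,a):
        M=np.eye(4);M[:3,:3]=R.from_euler(ax,a).as_matrix();return M
    def tr(x,y,z):
        M=np.eye(4);M[:3,3]=[x,y,z];return M
    q=np.asarray(q)*sg
    T=rot('z',q[0]+p[7])@tr(p[4],0,p[0])@rot('y',q[1])@rot('z',q[2])@tr(p[5],0,p[1])@rot('y',q[3])@rot('z',q[4])@tr(p[6],0,p[2])@rot('y',q[5])@rot('z',q[6]+p[8])@tr(p[9],p[10],p[3])
    return T
def res(p,sg):
    r=[]
    for q,x,rv in D:
        T=fk(q,p,sg);r+=list((T[:3,3]-x)*10);r+=list(R.from_matrix(R.from_rotvec(rv).as_matrix().T@T[:3,:3]).as_rotvec())
    return np.array(r)
if __name__=="__main__":
    import itertools
    best=[]
    for s1,s3,s5,s7 in itertools.product((1,-1),repeat=4):
        sg=np.array([s1,1,s3,1,s5,1,s7])
        for o7 in(0,1.57,3.14,-1.57):
            f=least_squares(res,[.3,.4,.4,.2,0,0,0,0,o7,0,0],args=(sg,));best.append((f.cost,sg,f.x))
    best.sort(key=lambda b:b[0])
    for b in best[:4]: print(b[0],b[1],b[2].round(4))
    print(res(best[0][2],best[0][1]).reshape(-1,6).round(3))
    np.savez("kin.npz",p=best[0][2],sg=best[0][1])
E
python3 kin.py
```

```text
0.0005069085101536314 [-1  1 -1  1 -1  1 -1] [ 0.1045  0.4324  0.4969  0.29   -0.046  -0.0387 -0.0858  0.0145  1.5842
 -0.0343  0.0931]
0.0005069085101536438 [-1  1 -1  1 -1  1 -1] [ 0.1045  0.4324  0.4969  0.29   -0.046  -0.0387 -0.0858  0.0145  1.5842
 -0.0343  0.0931]
0.0005069085101536866 [-1  1 -1  1 -1  1 -1] [ 0.1045  0.4324  0.4969  0.29   -0.046  -0.0387 -0.0858  0.0145  1.5842
 -0.0343  0.0931]
0.0005069085101537579 [-1  1 -1  1 -1  1 -1] [ 0.1045  0.4324  0.4969  0.29   -0.046  -0.0387 -0.0858  0.0145  1.5842
 -0.0343  0.0931]
[[ 0.009 -0.004 -0.003 -0.    -0.    -0.001]
 [-0.004  0.01   0.017  0.     0.005 -0.   ]
 [ 0.003 -0.009 -0.015  0.     0.007  0.001]
 [ 0.001  0.009  0.001  0.     0.007  0.001]]
```

```bash
cat > fit.py <<'E'
from kin import *
sg=np.array([-1,1,-1,1,-1,1,-1])
def full(v): return np.array([v[0],v[1],v[2],v[3],v[4],v[5],v[6],0,np.pi/2,0,0])
def fitit():
    f=least_squares(lambda v:res(full(v),sg),[.3,.4,.4,.2,0,0,0]);return f
if __name__=="__main__":
    f=fitit();print(f.cost,f.x.round(4));print(res(full(f.x),sg).reshape(-1,6).round(3))
    np.savez("kin.npz",p=full(f.x),sg=sg)
E
python3 fit.py
```

```text
0.06234234762510621 [ 0.1703  0.48    0.5047  0.3609 -0.0207  0.0141 -0.0622]
[[-0.254  0.113 -0.014 -0.     0.    -0.   ]
 [-0.069  0.187  0.067  0.     0.    -0.   ]
 [ 0.015 -0.017 -0.026 -0.     0.    -0.   ]
 [ 0.025 -0.02  -0.027  0.    -0.     0.   ]]
```

```bash
cat > fit2.py <<'E'
from kin import D,R,np
sg=np.array([-1,1,-1,1,-1,1,-1]);AX="zyzyzyz"
def frames(q):
    M=np.eye(3);F=[]
    for i in range(7):
        M=M@R.from_euler(AX[i],q[i]*sg[i]).as_matrix();F.append(M)
    return F
TOOL=R.from_euler('z',np.pi/2).as_matrix()
def basis(q):
    F=frames(q);return np.hstack([F[0],F[2],F[4],F[6][:,2:3]])
def fit(D=D,lam=1e-3):
    prior=np.array([0,0,.2,0,0,.45,0,0,.45,.3])
    A=np.vstack([basis(q) for q,_,_ in D]);b=np.hstack([x for _,x,_ in D])
    A2=np.vstack([A,lam*np.eye(10)]);b2=np.hstack([b,lam*prior]);v=np.linalg.lstsq(A2,b2,rcond=None)[0]
    return v,(A@v-b).reshape(-1,3)
def fk(q,v): return basis(q)@v,frames(q)[6]@TOOL
if __name__=="__main__":
    for lam in(1e-2,1e-3):
        v,r=fit(lam=lam);print(v.round(4));print((r*1000).round(2))
E
python3 fit2.py
```

```text
[ 2.000e-04 -1.490e-02  2.504e-01  2.000e-04 -1.100e-02  4.666e-01
  1.300e-03 -7.000e-04  5.133e-01  3.671e-01]
[[ 0.01  0.   -0.02]
 [-0.01  0.03  0.02]
 [ 0.02 -0.05 -0.  ]
 [-0.03  0.03 -0.  ]]
[ 0.000e+00 -1.560e-02  2.495e-01  0.000e+00 -1.060e-02  4.677e-01
  0.000e+00 -4.000e-04  5.131e-01  3.686e-01]
[[ 0.  0. -0.]
 [-0.  0.  0.]
 [ 0. -0. -0.]
 [-0.  0. -0.]]
```

```bash
cat > ik.py <<'E'
from fit2 import *
from scipy.optimize import least_squares
import h
lo=np.array([-2.86,-.3,-1.38,.06,-1.56,.09,-2.69]);hi=np.array([2.86,2.09,1.24,2.45,4.7,2.05,2.69])
v,_=fit()
def solve(P,Rt,q0,w=0):
    def f(q):
        p,M=fk(q,v);r=[*((p-P)*5),*R.from_matrix(M.T@Rt).as_rotvec()]
        return np.r_[r]
    s=least_squares(f,np.clip(q0,lo+1e-3,hi-1e-3),bounds=(lo,hi));return s.x,s.cost
if __name__=="__main__":
    rng=np.random.default_rng(0);np.set_printoptions(precision=2,suppress=True)
    for fl in(1,-1):
      Rt=h.Rt_seat@np.diag([fl,fl,1])
      for z in(0,.03,.06,.08):
        P=h.ch(0,0,z+h.GZ);S=[]
        for k in range(150):
            q,c=solve(P,Rt,lo+(hi-lo)*rng.random(7))
            if c<1e-8: S.append(q)
        S=np.array(S);print(fl,z,len(S))
        if len(S):
            m=np.minimum(S-lo,hi-S).min(1);i=np.argsort(-m)
            print(np.c_[m[i][:5],S[i][:5]]);print(S[:,2].min(),S[:,2].max())
E
python3 ik.py
```

```text
1 0 84
[[ 0.08  0.79 -0.22 -0.22  2.33 -0.58  0.67  1.03]
 [ 0.08  0.8  -0.22 -0.23  2.33 -0.58  0.67  1.03]
 [ 0.08  0.74 -0.22 -0.17  2.33 -0.56  0.66  1.01]
 [ 0.08  0.73 -0.22 -0.17  2.33 -0.56  0.66  1.01]
 [ 0.08  0.73 -0.22 -0.17  2.33 -0.56  0.66  1.01]]
-0.8750198696366209 0.5531148595549215
1 0.03 87
[[ 0.02  0.77 -0.28 -0.17  2.32 -0.55  0.75  1.  ]
 [ 0.02  0.77 -0.28 -0.17  2.32 -0.55  0.75  1.  ]
 [ 0.02  0.77 -0.28 -0.17  2.32 -0.54  0.74  1.  ]
 [ 0.02  0.78 -0.28 -0.18  2.32 -0.55  0.75  1.01]
 [ 0.02  0.78 -0.28 -0.18  2.32 -0.55  0.75  1.01]]
-0.47037324744152853 0.1381938078558496
1 0.06 0
1 0.08 0
-1 0 32
[[ 0.08  0.77 -0.22 -0.2   2.33 -0.57  0.67 -2.12]
 [ 0.08  0.8  -0.22 -0.23  2.33 -0.58  0.67 -2.11]
 [ 0.08  0.81 -0.22 -0.24  2.33 -0.59  0.67 -2.11]
 [ 0.08  0.87 -0.22 -0.3   2.33 -0.61  0.68 -2.09]
 [ 0.08  0.96 -0.22 -0.37  2.32 -0.63  0.69 -2.07]]
-0.868119460132703 0.5534938707601704
-1 0.03 42
[[ 0.02  0.78 -0.28 -0.18  2.32 -0.55  0.75 -2.14]
 [ 0.02  0.78 -0.28 -0.18  2.32 -0.55  0.75 -2.13]
 [ 0.02  0.79 -0.28 -0.19  2.32 -0.55  0.75 -2.13]
 [ 0.02  0.75 -0.28 -0.15  2.32 -0.54  0.74 -2.14]
 [ 0.02  0.74 -0.28 -0.15  2.32 -0.54  0.74 -2.15]]
-0.4695728079049841 0.13804564926287505
-1 0.06 0
-1 0.08 0
```

```bash
python3 - <<'E'
from ik import *
import bench
s=h.ctrl.get_state();q0=s["joint_positions"];np.set_printoptions(precision=3,suppress=True)
p,M=fk(q0,v);print((p-s["position"])*1000)
for z in(.035,.04,.045,.05,.055):
  for x in(0,.005):
    q,c=solve(h.ch(x,0,z+h.GZ),h.Rt_seat,q0);p,M=fk(q,v);print(z,x,c,q, (h.Rc.T@(p-h.O)*1000-[0,0,86.2]))
# max z with tilt deficit
for d in(3,6,10,15):
    Rt=h.Rt_seat@R.from_euler('x',d,degrees=True).as_matrix()
    for z in(.045,.05,.06,.07,.08,.1):
        P=h.ch(0.002,0,z)-Rt[:,2]*h.GZ
        q,c=solve(P,Rt,q0);print(d,z,c<1e-8,np.degrees(np.arccos(-Rt[2,2])).round(1),end=";")
    print()
print(h.seat(0.001,0,.046))
E
```

```text
[-0.  0. -0.]
0.035 0 3.8940597213526043e-16 [ 0.804 -0.295 -0.195  2.32  -0.555  0.763  1.012] [ 0. -0. 35.]
0.035 0.005 1.4008474134230887e-19 [ 0.847 -0.29  -0.239  2.309 -0.568  0.769  1.016] [ 5. -0. 35.]
0.04 0 1.4179897671567184e-05 [ 0.779 -0.3   -0.167  2.315 -0.541  0.776  1.003] [ 0.236 -0.391 39.541]
0.04 0.005 9.552890557546059e-17 [ 0.815 -0.3   -0.206  2.308 -0.552  0.778  1.003] [ 5.  0. 40.]
0.045 0 0.00012747469439778087 [ 0.788 -0.3   -0.166  2.305 -0.539  0.797  1.006] [ 0.703 -1.174 43.658]
0.045 0.005 5.394505022922744e-05 [ 0.777 -0.3   -0.165  2.3   -0.532  0.793  0.99 ] [ 5.47  -0.759 44.124]
0.05 0 0.00034698980426886317 [ 0.796 -0.3   -0.165  2.295 -0.538  0.818  1.009] [ 1.153 -1.94  47.841]
0.05 0.005 0.00021617028368494886 [ 0.785 -0.3   -0.165  2.29  -0.531  0.813  0.994] [ 5.936 -1.521 48.291]
0.055 0 0.0006647663557817804 [ 0.804 -0.3   -0.164  2.286 -0.536  0.839  1.013] [ 1.588 -2.688 52.085]
0.055 0.005 0.0004786635883982475 [ 0.793 -0.3   -0.164  2.28  -0.53   0.834  0.997] [ 6.386 -2.266 52.519]
3 0.045 True 27.0;3 0.05 True 27.0;3 0.06 False 27.0;3 0.07 False 27.0;3 0.08 False 27.0;3 0.1 False 27.0;
6 0.045 True 24.0;6 0.05 True 24.0;6 0.06 True 24.0;6 0.07 False 24.0;6 0.08 False 24.0;6 0.1 False 24.0;
10 0.045 True 20.0;10 0.05 True 20.0;10 0.06 True 20.0;10 0.07 True 20.0;10 0.08 True 20.0;10 0.1 False 20.0;
15 0.045 True 15.0;15 0.05 True 15.0;15 0.06 True 15.0;15 0.07 True 15.0;15 0.08 True 15.0;15 0.1 True 15.0;
(array([-0.78, -0.15,  0.02]), array([12. , -4.6,  9.3]))
```

```bash
cat >> h.py <<'E'
def seat2(x,y,z,d=0):
    Rt=Rt_seat@R.from_euler('x',d,degrees=True).as_matrix()
    return rows(ch(x,y,z)-Rt[:,2]*GZ,Rt)
def where():
    s=ctrl.get_state();M=R.from_rotvec(s["tool_rot"]).as_matrix()
    b=Rc.T@(s["position"]+M[:,2]*GZ-O)*1000
    rv=np.degrees(R.from_matrix(Rt_seat.T@M).as_rotvec())
    print("t",s["time"],"bottom ch mm",b.round(2),"rot err deg (x=deficit)",rv.round(2),"F ch",(Rc.T@s["ft_force"]).round(2),"M ch",(Rc.T@s["torque"]).round(3),"grip",round(s["grip_width"]*87,2),"j2",round(s["joint_positions"][1],3))
E
python3 - <<'E'
from h import *
where();print(seat2(.003,0,.058,7))
E
```

```text
t 8.25 bottom ch mm [  4.56 -11.8   55.17] rot err deg (x=deficit) [ 0.78  0.15 -0.02] F ch [-1.12  0.2  -0.82] M ch [-0.109  0.826  0.048] grip 11.65 j2 -0.301
(array([ 6.22, -0.15,  0.03]), array([12. ,  7.7, -2.3]))
```

step_arm([
  [2,0,0,0,4,-2,0],
  [4,0,0,3,8,-2.3,0],
  [6.2,0,0,6,8,-2.3,0],
  [6.2,-0.1,0,9,7.7,-2.3,0],
  [6.2,-0.1,0,12,7.7,-2.3,0],
  [6.2,-0.1,0,12,7.7,-2.3,0],
  [6.2,-0.1,0,12,7.7,-2.3,0],
  [6.2,-0.1,0,12,7.7,-2.3,0],
])

```text
time: 9.25
position: [0.4399, -0.186, 0.1769]
tool_rot: [1.937, 2.073, 0.423]
ft_force: [-0.3, -0.2, -1.0]
grip_width: 0.135
```

```bash
python3 - <<'E'
from h import *
where();print(seat2(.003,0,.058,7))
a=snap("side","pics/s3.png");b=snap("top","pics/t3.png")
crop(a,190,190,100,100,6,"pics/s3c.png");crop(b,265,180,95,80,8,"pics/t3c.png")
E
```

```text
t 9.25 bottom ch mm [ 2.84  0.11 57.96] rot err deg (x=deficit) [ 6.98  0.05 -0.03] F ch [-0.76 -0.18 -0.73] M ch [-0.07  0.68  0.05] grip 11.74 j2 -0.268
(array([ 0.02, -0.05,  0.03]), array([-0. ,  0.2, -0.1]))
```

View pics/s3c.png

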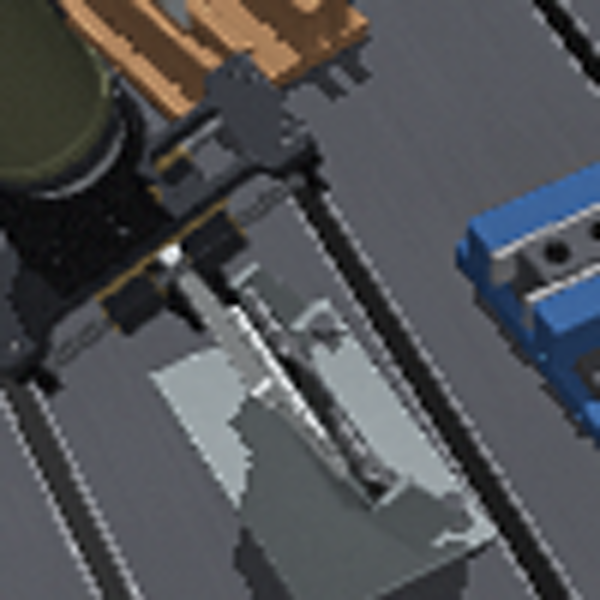

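View pics/t3c.png

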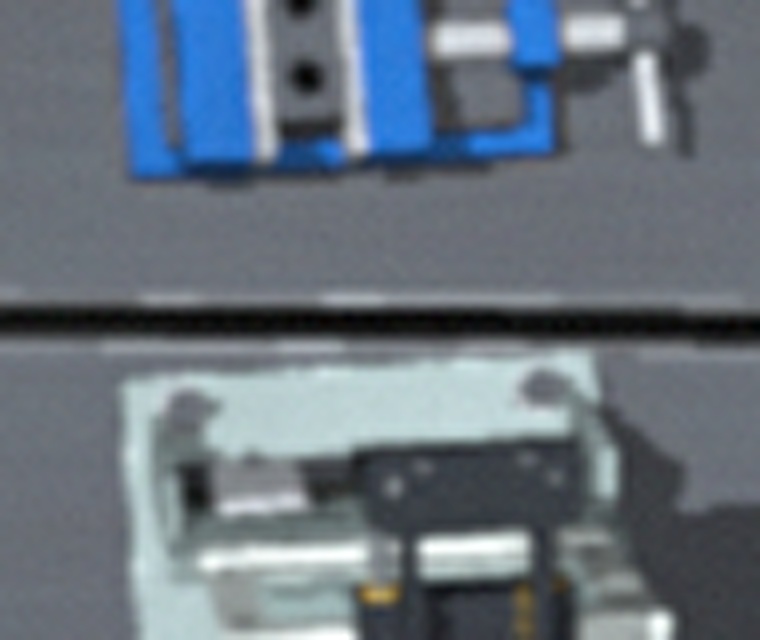

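```bash
cat >> h.py <<'E'
def overlay(n,im,x0,y0,w,h,k,f):
    s=ctrl.get_state();M=R.from_rotvec(s["tool_rot"]).as_matrix()
    G=np.stack([M[:,1],M[:,0],-M[:,2]],1);g=s["position"]+M[:,2]*GZ
    c=cv2.resize(im[y0:y0+h,x0:x0+w],None,fx=k,fy=k,interpolation=cv2.INTER_CUBIC)
    off=np.array([1.1,.7]) if n=="side" else np.zeros(2)
    def dr(P,col):
        P=[(proj(n,p)+off-[x0,y0]+.5)*k-.5 for p in P]
        for a,b in zip(P[:-1],P[1:]): cv2.line(c,tuple(int(v) for v in a),tuple(int(v) for v in b),col,1)
    gg=lambda x,y,z:g+G@np.array([x,y,z])
    dr([gg(.006,-.08,0),gg(.006,.08,0),gg(.006,.08,.016),gg(.006,-.08,.016),gg(.006,-.08,0)],(0,0,255))
    dr([gg(-.006,-.08,.115),gg(-.006,.08,.115),gg(.006,.08,.115),gg(.006,-.08,.115),gg(-.006,-.08,.115)],(0,255,0))
    dr([gg(-.002,-.08,0),gg(-.002,.08,0)],(255,0,255))
    for s in(-1,1): dr([ch(-.0023,s*.0845,.026),ch(.015,s*.0845,.026)],(255,0,0))
    dr([ch(-.00675,-.09,.052),ch(-.00675,.09,.052)],(0,255,255))
    cv2.imwrite(f,c)
E
python3 - <<'E'
from h import *
overlay("side",cv2.imread("pics/s3.png"),205,215,75,75,8,"pics/o3s.png")
overlay("top",cv2.imread("pics/t3.png"),270,220,85,50,9,"pics/o3t.png")
E
```

```text
(no output)
```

View pics/o3s.png

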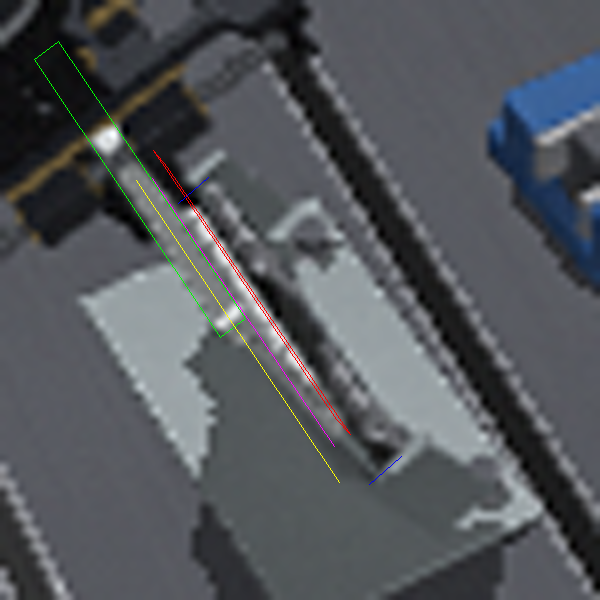

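View pics/o3t.png

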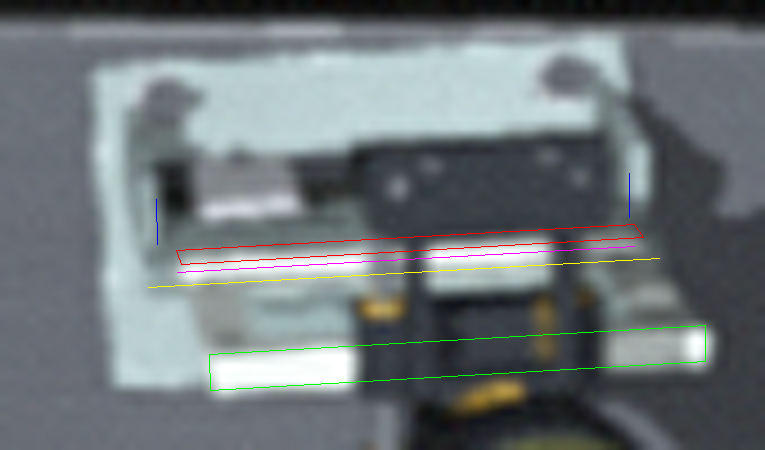

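```bash
python3 - <<'E'
from h import *
for a in((.0025,-.0005,.05,5),(.002,-.0005,.044,3),(.0015,-.0005,.036,0)):print(seat2(*a))
E
```

```text
(array([-1.98, -0.06,  0.03]), array([-0.6, -2.4,  8. ]))
(array([-3.98, -0.06,  0.03]), array([-0.6, -5.2, 14.1]))
(array([-6.98, -0.06,  0.03]), array([-0.6, -9.2, 22.6]))
```

step_arm([
  [-1,0,0,-0.5,-1.2,4,0],
  [-2,0,0,-0.6,-2.4,8,0],
  [-3,0,0,-0.6,-3.8,11,0],
  [-4,0,0,-0.6,-5.2,14,0],
  [-5,0,0,-0.6,-6.5,17,0],
  [-6,0,0,-0.6,-7.9,20,0],
  [-7,0,0,-0.6,-9.2,22.6,0],
  [-7,0,0,-0.6,-9.2,22.6,0],
])

```text
time: 10.35
position: [0.4399, -0.1863, 0.152]
tool_rot: [1.868, 1.998, 0.537]
ft_force: [0.5, -0.0, -2.3]
grip_width: 0.134
```

```bash
python3 - <<'E'
from h import *
where();print(seat2(.001,-.0005,.036,0))
a=snap("side","pics/s4.png");b=snap("top","pics/t4.png")
overlay("side",a,205,215,75,75,8,"pics/o4s.png")
overlay("top",b,270,220,85,50,9,"pics/o4t.png")
E
```

```text
t 10.35 bottom ch mm [ 0.85 -0.09 35.71] rot err deg (x=deficit) [0.   0.09 0.  ] F ch [-0.75 -0.04 -2.23] M ch [-0.014  0.84   0.016] grip 11.62 j2 -0.294
(array([-0.  , -0.09, -0.  ]), array([-0.3,  0.1, -0.3]))
```

View pics/o4s.png

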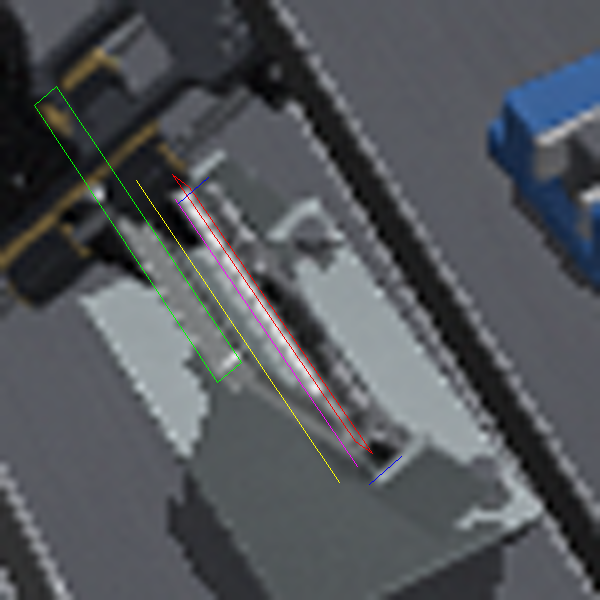

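View pics/o4t.png

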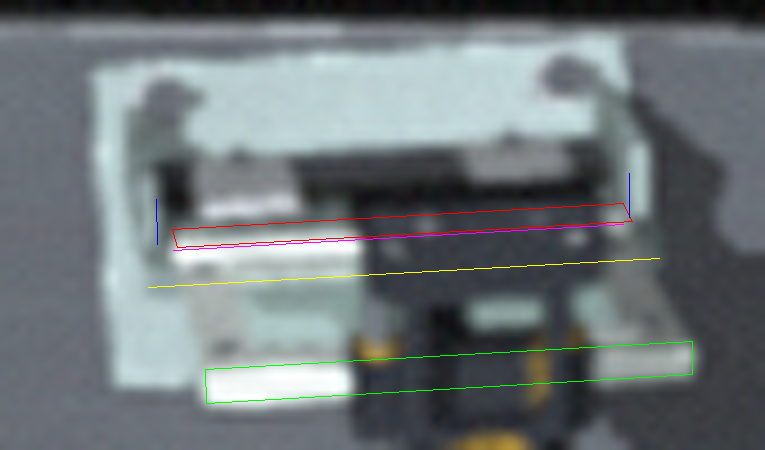

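```bash
python3 - <<'E'
from h import *
a=cv2.imread("pics/t3.png");b=cv2.imread("pics/t4.png")
k=14
f=lambda im:cv2.resize(im[232:268,283:335],None,fx=k,fy=k-6,interpolation=cv2.INTER_NEAREST)
cv2.imwrite("pics/cmp.png",np.vstack([f(a),f(b)]))
E
```

```text
(no output)
```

View pics/cmp.png

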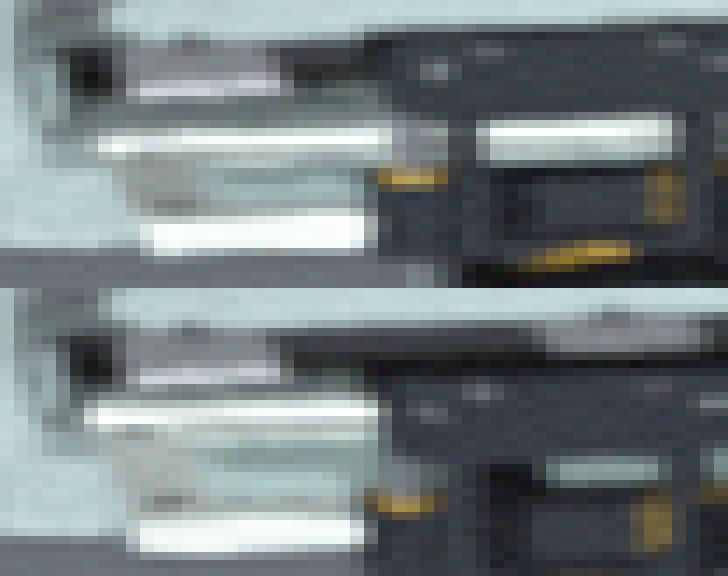

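step_arm([
  [0,0,0,0,0,1.5,0],
  [0,0,0,0,0,3,0],
  [0,0,0,0,-0.2,4.5,0],
  [0,0,0,0,-0.4,6,0],
  [0,0,0,0,-0.5,7,0],
  [0,0,0,0,-0.5,8,0],
  [0,0,0,0,-0.5,8,0],
  [0,0,0,0,-0.5,8,0],
], newtons=60)

```text
time: 11.45
position: [0.444, -0.1862, 0.1454]
tool_rot: [1.867, 1.998, 0.536]
ft_force: [0.3, 0.7, -1.9]
grip_width: 0.13
```

```bash
python3 -c "
from h import *
where()"
```

```text
t 11.45 bottom ch mm [ 1.04 -0.34 27.97] rot err deg (x=deficit) [-0.01  0.06 -0.03] F ch [-0.63  0.68 -1.87] M ch [-0.075  0.864  0.081] grip 11.32 j2 -0.277
```

step_arm([
  [0,0,0,0,-0.2,1,0],
  [0,0,0,0,-0.3,2,0],
  [0,0,0,0,-0.5,3,0],
  [0,0,0,0,-0.5,4,0],
  [0,0,0,0,-0.5,5,0],
  [0,0,0,0,-0.5,6,0],
  [0,0,0,0,-0.5,6,0],
  [0,0,0,0,-0.5,6,0],
])

```text
time: 12.45
position: [0.4465, -0.186, 0.1399]
tool_rot: [1.867, 1.999, 0.536]
ft_force: [0.1, -0.4, -1.2]
grip_width: 0.132
```

```bash
python3 -c "
from h import *
where()"
```

```text
t 12.45 bottom ch mm [ 0.5  -0.29 21.95] rot err deg (x=deficit) [-0.01  0.07 -0.04] F ch [-0.53 -0.44 -1.13] M ch [-0.063  0.812  0.072] grip 11.46 j2 -0.265
```

step_arm([
  [0,0,0,0,-0.1,1,0],
  [0,0,0,0,-0.2,2,0],
  [0,0,0,0,-0.3,3,0],
  [0,0,0,0,-0.3,4,0],
  [0,0,0,0,-0.3,5,0],
  [0,0,0,0,-0.3,5,0],
  [0,0,0,0,-0.3,5,0],
  [0,0,0,0,-0.3,5,0],
])

```text
time: 13.45
position: [0.4491, -0.1864, 0.1362]
tool_rot: [1.866, 1.997, 0.536]
ft_force: [-3.9, -0.7, 5.1]
grip_width: 0.131
```

```bash
python3 -c "
from h import *
where()"
```

```text
t 13.45 bottom ch mm [ 0.95 -0.91 17.48] rot err deg (x=deficit) [-0.07  0.01 -0.05] F ch [-0.85 -0.47  6.41] M ch [0.082 1.021 0.121] grip 11.39 j2 -0.254
```

step_arm([
  [0,0,0,0.2,-0.1,0.8,0],
  [0,0,0,0.3,-0.1,1.6,0],
  [0,0,0,0.3,-0.2,2.4,0],
  [0,0,0,0.3,-0.3,3.2,0],
  [0,0,0,0.3,-0.3,4,0],
  [0,0,0,0.3,-0.3,5,0],
  [0,0,0,0.3,-0.3,5,0],
  [0,0,0,0.3,-0.3,5,0],
])

```text
time: 14.45
position: [0.4515, -0.1863, 0.132]
tool_rot: [1.866, 1.996, 0.536]
ft_force: [-4.0, 0.2, 5.0]
grip_width: 0.129
```

```bash
python3 -c "
from h import *
where()"
```

```text
t 14.45 bottom ch mm [ 0.99 -1.07 12.6 ] rot err deg (x=deficit) [-0.1  -0.03 -0.04] F ch [-0.95  0.44  6.34] M ch [-0.128  0.963  0.09 ] grip 11.19 j2 -0.244
```

step_arm([
  [0,0,0,0.2,0,0.8,0],
  [0,0,0,0.3,-0.1,1.6,0],
  [0,0,0,0.5,-0.1,2.4,0],
  [0,0,0,0.5,-0.2,3.2,0],
  [0,0,0,0.5,-0.2,4,0],
  [0,0,0,0.5,-0.2,4.5,0],
  [0,0,0,0.5,-0.2,4.5,0],
  [0,0,0,0.5,-0.2,4.5,0],
])

```text
time: 15.45
position: [0.4537, -0.1855, 0.1278]
tool_rot: [1.866, 1.996, 0.536]
ft_force: [-2.1, -0.9, 5.2]
grip_width: 0.13
```

```bash
python3 -c "
from h import *
where()"
```

```text
t 15.45 bottom ch mm [ 0.89 -0.41  7.87] rot err deg (x=deficit) [-0.11 -0.03 -0.04] F ch [ 0.71 -0.76  5.58] M ch [-0.391  0.481  0.086] grip 11.31 j2 -0.234
```

step_arm([
  [0,0,0,0,0,0.7,0],
  [0,0,0,0,0,1.4,0],
  [0,0,0,0,0,2.1,0],
  [0,0,0,0,0,2.8,0],
  [0,0,0,0,0,3.5,0],
  [0,0,0,0,0,4,0],
  [0,0,0,0,0,4,0],
  [0,0,0,0,0,4,0],
])

```text
time: 16.45
position: [0.4557, -0.1851, 0.1243]
tool_rot: [1.866, 1.997, 0.537]
ft_force: [-1.4, -1.5, 4.9]
grip_width: 0.129
```

```bash
python3 -c "
from h import *
where()"
```

```text
t 16.45 bottom ch mm [ 0.89 -0.13  3.82] rot err deg (x=deficit) [-0.1  -0.   -0.04] F ch [ 1.15 -1.43  4.97] M ch [-0.246  0.491  0.066] grip 11.24 j2 -0.225
```

step_arm([
  [0,0,0,0,0,0.5,0],
  [0,0,0,0,0,1,0],
  [0,0,0,0,0,1.5,0],
  [0,0,0,0,0,2,0],
  [0,0,0,0,0,2.5,0],
  [0,0,0,0,0,2.5,0],
  [0,0,0,0,0,2.5,0],
  [0,0,0,0,0,2.5,0],
])

```text
time: 17.45
position: [0.4569, -0.1849, 0.122]
tool_rot: [1.866, 1.997, 0.537]
ft_force: [-0.0, -1.2, 4.6]
grip_width: 0.131
```

```bash
python3 -c "
from h import *
where()"
```

```text
t 17.45 bottom ch mm [0.79 0.05 1.24] rot err deg (x=deficit) [-0.09  0.01 -0.04] F ch [ 2.22 -1.22  4.02] M ch [-0.248  0.249  0.069] grip 11.38 j2 -0.219
```

step_arm([
  [0,0,0,0,0.2,0.5,0],
  [0,0,0,0,0.3,1,0],
  [0,0,0,0,0.4,1.5,0],
  [0,0,0,0,0.4,2,0],
  [0,0,0,0,0.4,2.5,0],
  [0,0,0,0,0.4,2.5,0],
  [0,0,0,0,0.4,2.5,0],
  [0,0,0,0,0.4,2.5,0],
])

```text
time: 18.45
position: [0.4581, -0.1844, 0.1193]
tool_rot: [1.867, 1.998, 0.537]
ft_force: [5.8, -0.3, 0.1]
grip_width: 0.132
```

```bash
python3 -c "
from h import *
where()"
```

```text
t 18.45 bottom ch mm [ 0.38  0.52 -1.7 ] rot err deg (x=deficit) [-0.03  0.06 -0.04] F ch [ 5.03 -0.64 -2.78] M ch [-0.475 -0.369  0.142] grip 11.48 j2 -0.213
```

step_arm([
  [0,0,0,0,0,0.4,0],
  [0,0,0,0,0,0.8,0],
  [0,0,0,0,0,1.2,0],
  [0,0,0,0,0,1.6,0],
  [0,0,0,0,0,2,0],
  [0,0,0,0,0,2,0],
  [0,0,0,0,0,2,0],
  [0,0,0,0,0,2,0],
])

```text
time: 19.45
position: [0.4588, -0.1846, 0.118]
tool_rot: [1.867, 1.998, 0.536]
ft_force: [0.9, -2.0, 5.4]
grip_width: 0.132
```

```bash
python3 -c "
from h import *
where()"
```

```text
t 19.45 bottom ch mm [ 0.31  0.22 -3.27] rot err deg (x=deficit) [-0.03  0.04 -0.03] F ch [ 3.38 -2.03  4.29] M ch [-0.305 -0.071  0.072] grip 11.47 j2 -0.209
```

step_arm([
  [0,0,0,0,0,0.4,0],
  [0,0,0,0,0,0.8,0],
  [0,0,0,0,0,1.2,0],
  [0,0,0,0,0,1.2,0],
  [0,0,0,0,0,1.2,0],
  [0,0,0,0,0,1.2,0],
  [0,0,0,0,0,1.2,0],
  [0,0,0,0,0,1.2,0],
])

```text
time: 20.45
position: [0.459, -0.1847, 0.1179]
tool_rot: [1.867, 1.999, 0.537]
ft_force: [-12.5, 1.8, 19.9]
grip_width: 0.129
```

```bash
python3 -c "
from h import *
where()"
```

```text
t 20.45 bottom ch mm [ 0.37  0.2  -3.37] rot err deg (x=deficit) [-0.02  0.08 -0.04] F ch [-0.75  2.61 23.44] M ch [0.456 0.787 0.109] grip 11.22 j2 -0.208
```

The force fell, then rose steeply to 23 N with no further travel, so the guard is on the ledge. I'll relax the push, then release.

step_arm([
  [0,0,0,0,0,-0.5,0],
  [0,0,0,0,0,-1,0],
  [0,0,0,0,0,-1.4,0],
  [0,0,0,0,0,-1.4,0],
  [0,0,0,0,0,-1.4,12],
  [0,0,0,0,0,-1.4,20],
  [0,0,0,0,0,-1.4,35],
  [0,0,0,0,0,-1.4,40],
])

```text
time: 21.45
position: [0.4577, -0.1835, 0.1166]
tool_rot: [1.868, 2.001, 0.536]
ft_force: [0.4, -0.1, 0.5]
grip_width: 0.37
```

```bash
python3 - <<'E'
from h import *
where()
a=snap("side","pics/s5.png");b=snap("top","pics/t5.png")
crop(a,195,205,85,80,7,"pics/s5c.png");crop(b,265,215,90,60,8,"pics/t5c.png")
E
```

```text
t 21.45 bottom ch mm [-1.52  1.61 -3.93] rot err deg (x=deficit) [ 0.12  0.17 -0.03] F ch [ 0.62 -0.14  0.24] M ch [-0.11   0.667  0.053] grip 32.21 j2 -0.208
```

View pics/s5c.png

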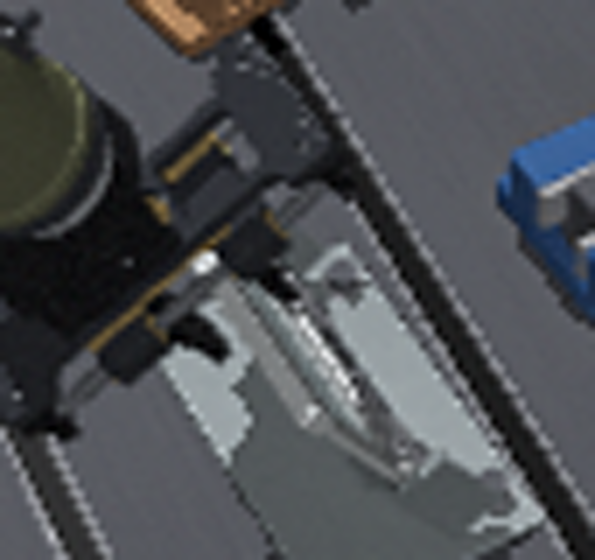

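View pics/t5c.png

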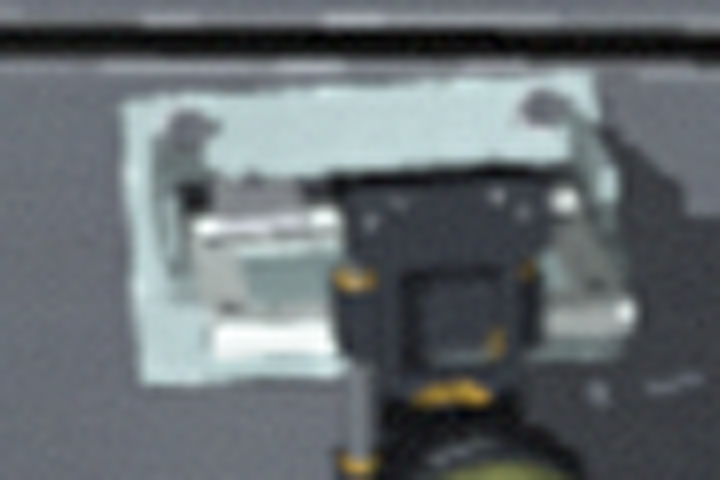

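step_arm([
  [0,0,0,0,1.8,0,40],
  [0,0,0,-0.5,1.8,-5,40],
  [0,0,0,-1.5,1.8,-12,40],
  [0,0,0,-1.5,1.8,-22,40],
  [0,0,0,-1.5,1.8,-32,40],
  [0,0,0,-1.5,1.8,-38,40],
  [0,0,0,-1.5,1.8,-38,40],
  [0,0,0,-1.5,1.8,-38,40],
])

```text
time: 22.55
position: [0.4413, -0.187, 0.1514]
tool_rot: [1.867, 1.999, 0.536]
ft_force: [1.1, 0.4, -0.1]
grip_width: 0.462
```

```bash
python3 - <<'E'
from h import *
where()
a=snap("side","pics/s6.png");b=snap("top","pics/t6.png")
crop(a,195,205,85,80,7,"pics/s6c.png");crop(b,265,215,90,60,8,"pics/t6c.png")
E
```

```text
t 22.55 bottom ch mm [ 1.72 -0.9  34.53] rot err deg (x=deficit) [ 0.    0.08 -0.03] F ch [ 0.89  0.34 -0.64] M ch [-0.046  0.624  0.082] grip 40.19 j2 -0.289
```

View pics/s6c.png

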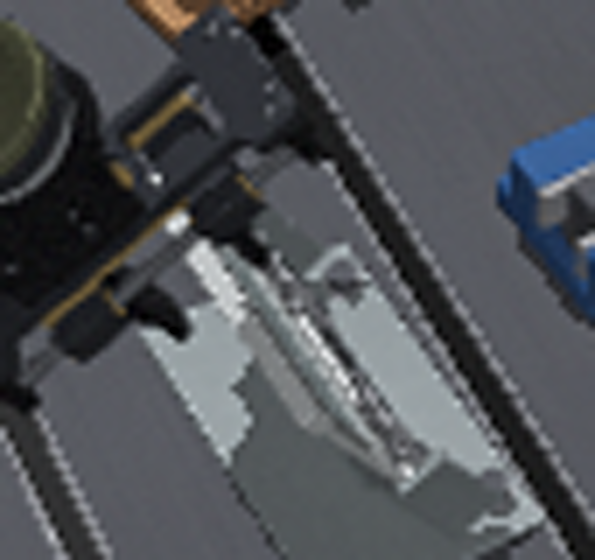

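View pics/t6c.png

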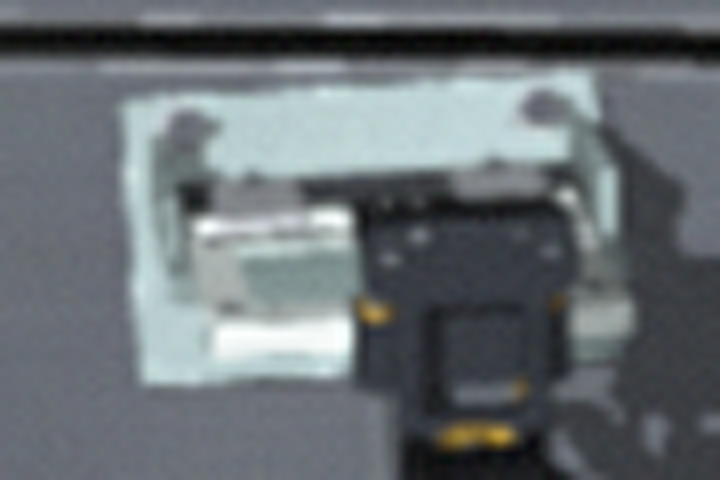

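step_arm([
  [0,0,0,0,-0.7,0,20],
  [0,0,0,0.5,-1.4,0,0],
  [0,0,0,0.9,-1.4,0,0],
  [0,0,0,0.9,-1.4,0,0],
  [0,0,0,0.9,-1.4,0,0],
  [0,0,0,0.9,-1.4,2,0],
  [0,0,0,0.9,-1.4,4,0],
  [0,0,0,0.9,-1.4,5,0],
], newtons=20)

```text
time: 23.65
position: [0.4426, -0.186, 0.1463]
tool_rot: [1.867, 1.999, 0.536]
ft_force: [-0.4, -0.3, 0.5]
grip_width: 0.005
```

```bash
python3 -c "
from h import *
where()"
```

```text
t 23.65 bottom ch mm [ 0.38 -0.   29.45] rot err deg (x=deficit) [ 0.    0.08 -0.03] F ch [-0.16 -0.26  0.64] M ch [-0.085  0.629  0.041] grip 0.39 j2 -0.281
```

step_arm([
  [0,0,0,0,0,0.7,0],
  [0,0,0,0,0,1.4,0],
  [0,0,0,0,0,2.1,0],
  [0,0,0,0,0,2.8,0],
  [0,0,0,0,0,3.5,0],
  [0,0,0,0,0,4,0],
  [0,0,0,0,0,4.3,0],
  [0,0,0,0,0,4.3,0],
])

```text
time: 24.65
position: [0.445, -0.186, 0.1438]
tool_rot: [1.866, 1.998, 0.537]
ft_force: [-6.3, 1.8, 7.1]
grip_width: 0.005
```

```bash
python3 -c "
from h import *
where()"
```

```text
t 24.65 bottom ch mm [ 1.2  -0.18 26.09] rot err deg (x=deficit) [-0.05  0.07 -0.05] F ch [-1.75  2.21  9.27] M ch [0.477 0.918 0.01 ] grip 0.42 j2 -0.273
```

step_arm([
  [0,0,0,0,0,0.1,0],
  [0,0,0,0,0,0.2,0],
  [0,0,0,0,0,0.2,0],
  [0,0,0,0,0,0.2,0],
  [0,0,0,0,0,0.2,0],
  [0,0,0,0,0,0.2,0],
  [0,0,0,0,0,0.2,0],
  [0,0,0,0,0,0.2,0],
])

```text
time: 25.65
position: [0.4451, -0.186, 0.1439]
tool_rot: [1.866, 1.998, 0.537]
ft_force: [-7.0, 2.0, 9.3]
grip_width: 0.004
```

```bash
python3 -c "
from h import *
where()"
```

```text
t 25.65 bottom ch mm [ 1.41 -0.2  26.09] rot err deg (x=deficit) [-0.07  0.07 -0.05] F ch [-1.32  2.51 11.47] M ch [ 0.514  1.001 -0.003] grip 0.38 j2 -0.273
```

step_arm([
  [0,0,0,0,0,-3,0],
  [0,0,0,0,0,-8,0],
  [2,0,0,0,2,-13,0],
  [6,0,0,0,6,-22,0],
  [10,0,0,0,10,-34,0],
  [14,0,0,0,14,-46,0],
  [16,0,0,0,18,-55,0],
  [16,0,0,0,18,-55,0],
])

```text
time: 26.65
position: [0.434, -0.1869, 0.2002]
tool_rot: [2.021, 2.165, 0.268]
ft_force: [-0.2, -0.2, -0.2]
grip_width: 0.003
```

```bash
python3 -c "
from h import *
where();print(ctrl.get_state()['position'])"
```

```text
t 26.65 bottom ch mm [-3.85 -0.46 83.74] rot err deg (x=deficit) [15.9   0.03 -0.1 ] F ch [-0.25 -0.22 -0.04] M ch [-0.036  0.333 -0.01 ] grip 0.26 j2 -0.207
[ 0.43397062 -0.18692802  0.20019838]
```

Next I'll move the arm aside towards +y and up, so the cameras can see the guard.

step_arm([
  [2,0,0,5,5,-15,0],
  [5,0,0,20,10,-30,0],
  [8,0,0,50,15,-45,0],
  [10,0,0,90,20,-55,0],
  [12,0,0,130,25,-60,0],
  [14,0,0,160,30,-60,0],
  [14,0,0,180,30,-60,0],
  [14,0,0,180,30,-60,0],
])

```text
time: 27.65
position: [0.4347, -0.0055, 0.2644]
tool_rot: [-2.142, -2.298, -0.0]
ft_force: [0.4, -0.3, 0.3]
grip_width: 0.006
```

```bash
python3 - <<'E'
from h import *
s=ctrl.get_state();print(s["position"],abs(s["qd"]).max())
a=snap("side","pics/s7.png");b=snap("top","pics/t7.png")
crop(a,205,225,80,70,8,"pics/s7c.png");crop(b,265,215,90,60,8,"pics/t7c.png")
b,_=rect(cv2.imread("pics/t7.png"),285,248,65,20,(215,215,215),(255,255,255));print(b)
for y in(-.08,.08):
  for x in(-.006,.006): print(proj("top",ch(x,y,.1116)))
  print("hem",proj("top",ch(.004,y,.0126)),proj("side",ch(0,y,.1116))+[1.1,.7])
E
```

```text
[ 0.43465924 -0.005518    0.26439168] 0.044529456326611594Traceback (most recent call last):
  File "<stdin>", line 5, in <module>
  File "h.py", line 22, in rect
    b=max(cs,key=cv2.contourArea)
ValueError: max() iterable argument is empty
```

View pics/s7c.png

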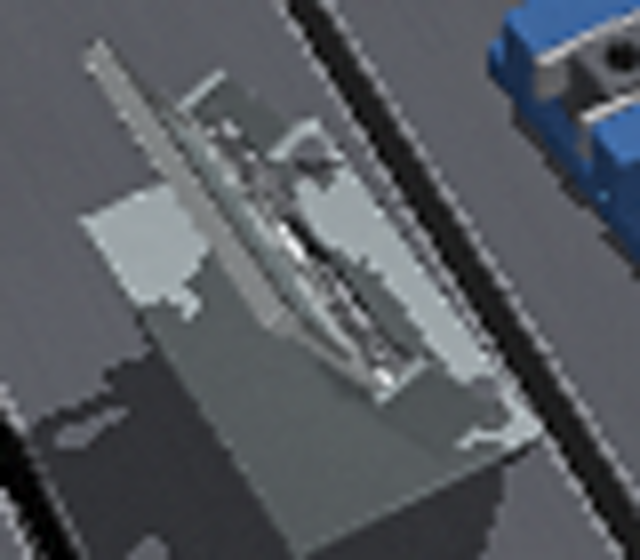

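View pics/t7c.png

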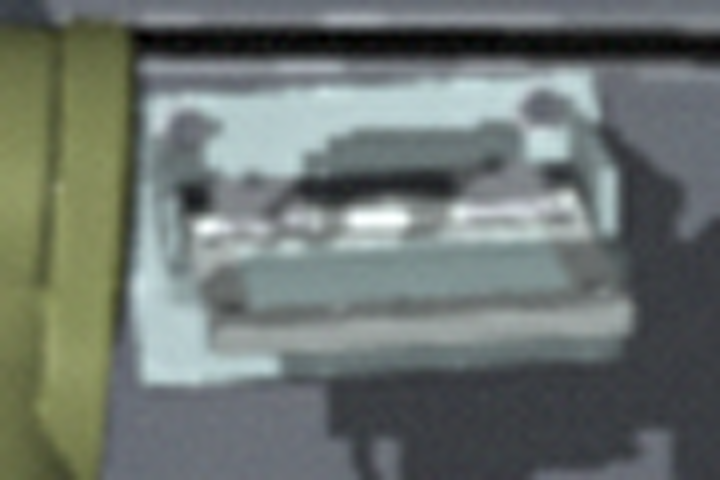

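View pics/t7.png

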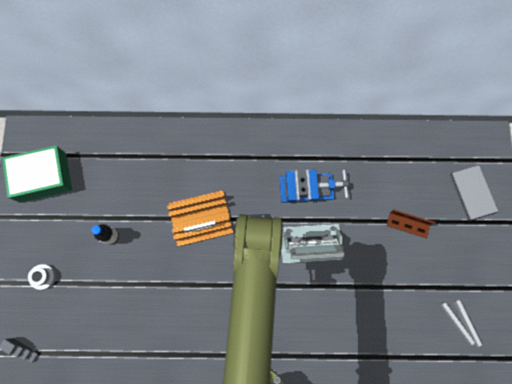

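```bash
python3 - <<'E'
from h import *
for y in(.08,-.08): print("rail",proj("top",ch(0,y,.1116)).round(1),"side",(proj("side",ch(0,y,.1116))+[1.1,.7]).round(1))
P=[np.array([265,215])+(np.array(c)+.5)/8-.5 for c in((210,332),(633,312))]
W=[onz("top",p,.1426) for p in P];print(P,W,np.linalg.norm(W[0]-W[1]),Rc.T@(sum(W)/2-O),np.degrees(np.arctan2(*(W[1]-W[0])[[0,1]])))
s=ctrl.get_state();print(s["ft_force"],abs(s["qd"]).max())
E
```

```text
rail [291.  257.3] side [215.8 231.3]
rail [343.6 254.3] side [238.6 265.4]
[array([290.8125, 256.0625]), array([343.6875, 253.5625])] [array([ 0.44280699, -0.10530161,  0.1426    ]), array([ 0.45204955, -0.26583977,  0.1426    ])] 0.16080399883513463 [ 2.66665950e-03 -3.27204741e-05  1.10004475e-01] 176.70498609706718
[ 1.01008928 -0.08748661  0.2903493 ] 0.008681658669767021
```

```bash
python3 -c "
from bench import ctrl
print(ctrl.close_job())"
```

```text
the job is handed in; nothing more can be done
None
```

The long guard is clipped into the leaning bracket, hem down and towards the springs, and the job is handed in at about 28 s of the 64 s allowed. The hand-in reports no verdict.

**Insertion:** The guard met the springs at about 18–22 mm above the channel origin. The force along the guard turned to a pull of about 3 N as the hem snapped past the leaves. It then rose steeply to 23 N with the guard's underside at about -3.4 mm, so I took that as the ledge. I released it there.

**Confirming push:** The shut fingertips pushed the middle of the top rail down along the guard with 9 to 11.5 N, and the guard did not move.

**Last checks:**
- **Position:** In the final top view the rail is where it should be: y about 0, height within 2 mm and x within about 3 mm. That x reading is about as uncertain as the camera.
- **Yaw:** The rail's yaw agrees with the bracket's to about 0.5°.
- **Other things:** The short guard, bottle, vise and steel angle look unmoved. The arm stands clear, with no force beyond noise.

**What went less smoothly:**
- The side camera reads about 1 px off, which I allowed for.
- The fully leaned pose was out of reach above the bracket because of a joint limit. I brought the guard in about 7° more upright and tilted it to the full lean as it entered.
- The spring-leaf angles could not be measured directly. That both leaves are shut is inferred from the force drop and from where the guard stopped.

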